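# Press the lids home and run the tubs through the lid gauge

### The job

The three tubs of nuts waiting in the guide lane have lids that are only half on: press every lid down until it is fully home, all three before any tub goes under the gauge lips. Then push the row of tubs along the lane, upright and on the table (no lifting), until all three are wholly through the gauge and in the part of the lane before the end stop, and move clear. Leave the spare lids, the scoop and the stacked tubs where they are.

Things in the scene. Friction and masses are not known exactly. Their poses are not given: they have to be found in the camera images.
- lane: Straight guide lane fixed on the table, open above, no floor (tubs slide on the table). Origin: on the table, on the centre line, mid-gauge; x across, y along it from the open infeed end towards the end stop, z up. Two aluminium rails 88 mm apart inside, tops at 34 mm, from y = -330 to +286 mm; black feet reach 66 mm from the centre line.
- gauge (a point): Middle of the lid gauge, 56 mm above the table: a pair of dark steel lips reaching over the lane from both sides, 40 mm long along the lane, undersides 56 mm, tops 62 mm high, with a 68 mm gap between them, open above, for a slim pusher to follow the tubs through. A proud lid strikes the lips; a lid fully home passes with 3 mm to spare.
- end_stop (a point): Inner face of the end stop, on the table: a cross plate 34 mm high closing the lane 286 mm beyond the middle of the gauge. Three tubs touching it and one another end 20 mm clear of the gauge lips.
- tub_a: A round clear plastic tub of nuts, 78 mm diameter, 50 mm tall, about 0.25 kg with its lid, loose, standing in the infeed part of the lane (which of the three tubs stands where varies; gaps of 2 to 26 mm between their lids). Origin: centre of its underside; z up.
- lid_a (a joint): How far the push-on lid of tub_a stands proud of fully home, in m: 0 is home, 0.006 to 0.010 at the start. It slides straight down with a stiff friction of about 8 N, stops dead when home, and stays where it is left.
- lid_a_top (a point): Centre of the flat top of the lid of tub_a. Lid: flat disc with a paper label, 82 mm diameter, 14 mm deep skirt (the widest part of the tub). Its top is 53 mm above the table when home, higher by the proud amount otherwise.
- tub_b: A round clear plastic tub of nuts, 78 mm diameter, 50 mm tall, about 0.25 kg with its lid, loose, standing in the infeed part of the lane (which of the three tubs stands where varies; gaps of 2 to 26 mm between their lids). Origin: centre of its underside; z up.
- lid_b (a joint): How far the push-on lid of tub_b stands proud of fully home, in m: 0 is home, 0.006 to 0.010 at the start. It slides straight down with a stiff friction of about 8 N, stops dead when home, and stays where it is left.
- lid_b_top (a point): Centre of the flat top of the lid of tub_b. Lid: flat disc with a paper label, 82 mm diameter, 14 mm deep skirt (the widest part of the tub). Its top is 53 mm above the table when home, higher by the proud amount otherwise.
- tub_c: A round clear plastic tub of nuts, 78 mm diameter, 50 mm tall, about 0.25 kg with its lid, loose, standing in the infeed part of the lane (which of the three tubs stands where varies; gaps of 2 to 26 mm between their lids). Origin: centre of its underside; z up.
- lid_c (a joint): How far the push-on lid of tub_c stands proud of fully home, in m: 0 is home, 0.006 to 0.010 at the start. It slides straight down with a stiff friction of about 8 N, stops dead when home, and stays where it is left.
- lid_c_top (a point): Centre of the flat top of the lid of tub_c. Lid: flat disc with a paper label, 82 mm diameter, 14 mm deep skirt (the widest part of the tub). Its top is 53 mm above the table when home, higher by the proud amount otherwise.
- spare_lids: Bystander: a pile of five spare lids, 82 mm diameter, 45 mm high, origin centre of underside.
- scoop: Bystander: a steel scoop 100 x 70 x 45 mm with a black 110 mm handle towards its -x, origin under the centre of the pan.
- packed_stack: Bystander: two packed tubs stacked, 82 mm diameter, 107 mm high, origin centre of underside.
There are look-alikes about, which are no part of the job. What is shaped like the tub_b but purple or yellow is not meant.

How it is judged (in metres and radians):
On the way, in this order (a step that is already met when the one before it is completed fails the run):
1. all three lids are fully home (within 2 mm) while no tub has yet entered the gauge (every tub centre still at least 35 mm short of the middle of the gauge) (value of joint each of lid_a, lid_b, lid_c below 0.002 m and y of each of tub_a, tub_b, tub_c in the frame of lane below -0.035 m), for 0.2 s.
2. all three tubs are wholly past the gauge lips (y of each of tub_a, tub_b, tub_c in the frame of lane above 0.06 m), for 0.2 s.
At the end, for the whole second after the job is handed in: All three lids are home (within 2 mm); all three tubs stand upright (within 0.1 rad) and at rest in the lane between gauge and end stop, wholly past the lips (tub centre at least 60 mm beyond the middle of the gauge) (all of step 2 and value of joint each of lid_a, lid_b, lid_c below 0.002 m and y of each of tub_a, tub_b, tub_c in the frame of lane below 0.255 m and x of tub_a in the frame of lane between -0.012 and 0.012 m and x of tub_b in the frame of lane between -0.012 and 0.012 m and x of tub_c in the frame of lane between -0.012 and 0.012 m and angle between each of tub_a, tub_b, tub_c's own z axis and vertical below 0.1 rad and linear speed of each of tub_a, tub_b, tub_c below 0.01 m/s); the robot touches nothing.
It fails at once if a tub is lifted more than 20 mm off the table (height (world z) of any of tub_a, tub_b, tub_c above 0.02 m).
It fails at once if a tub is tipped by more than 0.35 rad (angle between any of tub_a, tub_b, tub_c's own z axis and vertical above 0.35 rad).
It fails at once if the spare lids, the scoop or the stacked tubs are moved by more than 20 mm (distance of any of spare_lids, scoop, packed_stack from where it was at the start of the episode above 0.02 m).
It also fails if it takes over 51 s, if anything falls off the work surface, if the arm or the gripper's body presses on something with over 40 N, if the wrist force passes 120 N, or if a joint passes its speed limit or range.

### The arm

A 6-joint arm with a two-finger parallel gripper is mounted at the origin on the work surface. World frame = base frame: x ahead of the robot, y to its left, z up, the work surface at z = 0. Lengths are in mm, angles in rad, forces in N, time in s.
With the tool pointing down it reaches from about 275 to 825 mm from the base axis. Payload 5.2 kg.
Tool frame: the origin (TCP) lies at the very end of the fingers, on their centre line; the grasp point (between the pads) lies 19 mm behind it; z points along the fingers, y is the line along which they close (so a half turn about z gives the same grasp; the last joint's range is limited). The gripper opens to 93 mm and grips with 3 to 60 N. Pads are 15 mm wide; open, the fingers measure 128 mm over their backs; the gripper's body (75 mm by 188 mm) begins 65 mm behind the grasp point.
Start: joints at [1.131, 0.259, 1.535, -0, 1.348, -0.203], TCP at [129.003, 534.662, 218.653] pointing down, gripper open.
Joint ranges: [-3.14, 3.14], [-0.91, 2.08], [0.19, 2.58], [-1.22, 4.36], [0.22, 2.71], [-3.12, 3.12]. Speed limits (rad/s): [2.57, 2.57, 3.14, 3.14, 3.14, 3.14].

### API

Orientations are given as [roll, pitch, yaw] about the fixed x, y, z axes, in that order (R = Rz(yaw) Ry(pitch) Rx(roll)).
In Python, from bench import robot gives the robot as it stands. The module is installed in compiled form; this text tells all that it offers. Calls block until the motion is done:
- robot.move_ptp(position, orientation): joint-space move of the TCP to a pose.
- robot.move_linear(position, ori=None, speed=150, f_stop=None): straight line of the TCP; ori=None keeps the orientation; speed is the mean speed in mm/s. With f_stop (N) it stops when the force on the tool has changed by that much, and returns True; else False.
- robot.move_j(angles): joint-space move.
- robot.move_gripper(opening): opening from 0.0 (shut) to 1.0 (fully open); the grip force is fixed at half the most; returns when the fingers have stopped.
- robot.sleep(seconds).
- robot.inverse_kinematics(position, orientation): joint angles nearest the present ones, or None.
- robot.get_image(name): name is "scene" or "top"; returns a dict with "img" (400x640x3 uint8, blue, green, red), "fovy" (degrees; the focal length in pixels is half the picture's height over the tangent of half this angle, whatever the lens; pixels are square), "cx", "cy" (the principal point, pixels), "k1" (the pictures are not rectified: a ray, as slopes to the right and down, at radius r is drawn at 1 + k1 r^2 times it, then the intrinsics apply), "eye" and "orientation" of the camera in the world. Camera axes: x right, y down, z forward; pixel columns grow to the right and rows downward; lengths in mm; the calibration is good to about 2 mm. A picture is of the moment at which its call begins. There is no depth.
A pose or a line that the arm cannot do raises robot.MotionError and nothing moves.
- robot.hand_in(): hands the job in; it is judged then, once.
Readings, each from a call of its own:
- robot.current_t(): time.
- robot.current_qpos(): joint angles.
- robot.current_joint_vel(): joint speeds.
- robot.current_joint_efforts(): joint torques, N m.
- robot.current_tcp_pos(): TCP position.
- robot.current_eef_rot(): TCP orientation.
- robot.current_contact_force(): force on the tool from outside, world axes, zero at the start.
- robot.current_ft_torque(): the same for the moment, N m.
- robot.current_gripper_width(): opening from 0.0 (shut) to 1.0 (fully open).
- robot.current_finger_force(): force on a finger pad.
Only numpy, scipy, OpenCV 4.12 (cv2) and the standard library are available. Lean on these libraries where they do the work, as an engineer would, in place of code of your own. Each camera call takes 0.05 s, during which the arm holds its last target. There are 200 camera calls.

## Working session

There is one attempt and no reset: what is moved stays moved. The work goes in short steps, each a Python script; the robot and the scene stay as the last script left them, time stands still between calls to the robot, and variables do not carry over. Pictures are saved under pics/ and viewed, at most 10 in all, crops included, and the job is handed in when it is done.

```bash
mkdir -p pics
cat > h.py <<'E'
import numpy as np, cv2
from bench import robot
from scipy.spatial.transform import Rotation as R
def cast(im,px,z):
    f=200/np.tan(np.radians(im["fovy"])/2)
    K=np.array([[f,0,im["cx"]],[0,f,im["cy"]],[0,0,1.]])
    p=cv2.undistortPoints(np.array(px,float).reshape(-1,1,2),K,np.array([im["k1"],0,0,0.])).reshape(-1,2)
    d=np.c_[p,np.ones(len(p))]@R.from_euler('xyz',im["orientation"]).as_matrix().T
    e=np.array(im["eye"]); return e+d*((z-e[2])/d[:,2])[:,None]
E
python3 - <<'E'
from h import *
for n in("top","scene"):
    im=robot.get_image(n); cv2.imwrite(f"pics/{n}0.png",cv2.resize(im["img"],(800,500)) if 0 else im["img"])
    print(n,{k:v for k,v in im.items() if k!="img"})
print(robot.current_t(),robot.current_eef_rot())
E
```

```text
top {'fovy': 47.64805819755623, 'cx': 316.3024686567314, 'cy': 189.04116316683724, 'k1': -0.13192679053833806, 'eye': array([ 427.1407192 ,   76.52903443, 1110.78685953]), 'orientation': array([-3.02383308, -0.01463638, -1.57704127])}
scene {'fovy': 42.17752828315167, 'cx': 315.3392475348252, 'cy': 198.78251005189762, 'k1': 0.00835825133332911, 'eye': array([1171.03591405, -676.70538047,  662.17787231]), 'orientation': array([-2.12008791, -0.00269236,  0.6922527 ])}
0.1 [-3.14002587e+00 -3.12640178e-04  2.90479345e+00]
```

View pics/top0.png

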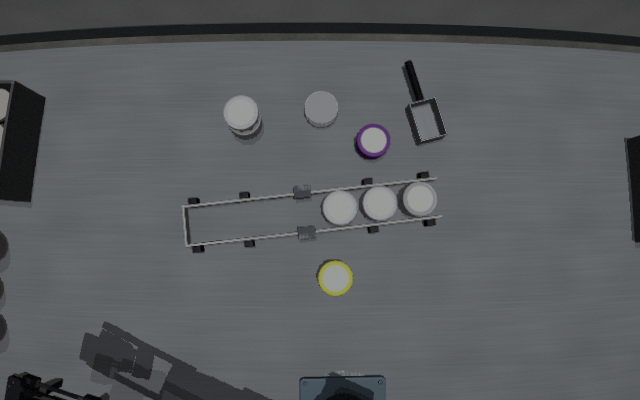

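View pics/scene0.png

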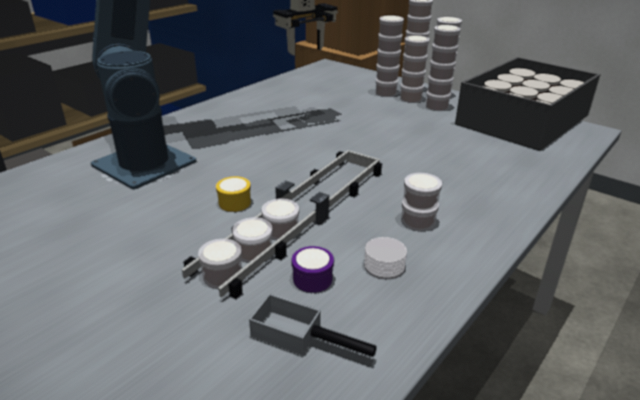

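The tubs in the lane are at top-view pixels (340,208), (380,204) and (419,199). The look-alikes are purple (373,141) and yellow (335,278), both outside the lane. The gauge posts are at (302,191) and (306,232), and the end stop is near (187,225). Only the three uncoloured tubs between the rails fit the description. I'll confirm that in a crop and measure.

Run:
```python
from h import *
im=robot.get_image("top"); g=im["img"]
cv2.imwrite("pics/crop.png",cv2.resize(g[120:300,175:450],None,fx=2.8,fy=2.8,interpolation=cv2.INTER_CUBIC))
gray=g.min(2); print(gray[208,340],gray[204,380],gray[199,419],gray[199,405])
for c in((340,208),(380,204),(419,199)):
    m=np.zeros(gray.shape,np.uint8); cv2.circle(m,c,21,255,-1)
    b=((gray>130)&(m>0)).astype(np.uint8)
    b=cv2.morphologyEx(b,cv2.MORPH_OPEN,np.ones((5,5)))
    cs=max(cv2.findContours(b,0,1)[0],key=cv2.contourArea)
    (x,y),r=cv2.minEnclosingCircle(cs); print((x,y),r,cv2.fitEllipse(cs)[:2],cast(im,[[x,y]],61))
print("rails34",cast(im,[(437,179),(440,217),(186,206),(188,245)],34).round())
print("gauge62",cast(im,[(302,191),(306,232)],62).round())
```

```text
151 153 152 126
(339.743896484375, 207.1195068359375) 16.555463790893555 ((339.5799865722656, 207.10646057128906), (31.776371002197266, 32.2877197265625)) [[508.66024373   6.11706855  61.        ]]
(379.6722412109375, 202.8753204345703) 16.7374324798584 ((379.5726623535156, 202.64373779296875), (31.65216636657715, 32.22087860107422)) [[518.03137588 -87.50824206  61.        ]]
(419.4761962890625, 198.27142333984375) 13.875579833984375 ((419.6161193847656, 198.18624877929688), (25.64737892150879, 26.829666137695312)) [[ 528.28909949 -182.24595011   61.        ]]
rails34 [[ 578. -234.   34.]
 [ 485. -238.   34.]
 [ 515.  373.   34.]
 [ 422.  366.   34.]]
gauge62 [[547.  94.  62.]
 [451.  85.  62.]]
```

View pics/crop.png

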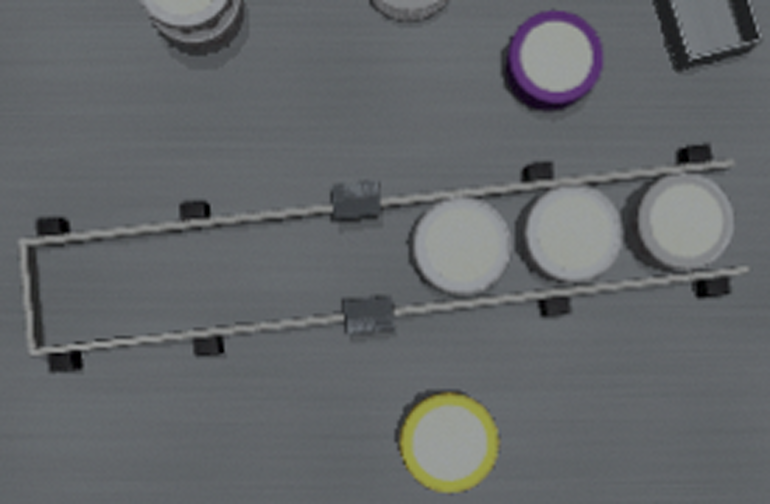

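The crop confirms it: the three uncoloured tubs are in the lane, and the purple and yellow ones are outside it. Next I press each lid with closed fingers.

```bash
cat >> h.py <<'E'
G=np.array([497.9,89.5]); U=np.array([-0.1035,0.9946]); ORI=[np.pi,0,np.pi/2+0.104]
E
python3 - <<'E'
from h import *
P=[(508.7,6.1),(518,-87.5),(528.3,-182.2)]
for q in P+[tuple(G-350*U),tuple(G+30*U)]:
    for o in(ORI,[np.pi,0,ORI[2]-np.pi]):
        j=robot.inverse_kinematics([*q,60],o); print(q,None if j is None else np.round(j,2))
robot.move_gripper(0.0)
for p in P:
    robot.move_ptp([*p,85],ORI)
    s=robot.move_linear([*p,48],speed=35,f_stop=22)
    print(s,robot.current_tcp_pos(),robot.current_contact_force(),robot.current_t())
    robot.move_linear([*p,85],speed=150)
E
```

```text
(508.7, 6.1) [-0.21  0.35  1.84 -0.    0.95 -0.31]
(508.7, 6.1) [-0.21  0.35  1.84 -0.    0.95  2.83]
(518, -87.5) [-0.38  0.38  1.8   0.    0.97 -0.48]
(518, -87.5) [-0.38  0.38  1.8  -0.    0.97  2.66]
(528.3, -182.2) [-0.53  0.43  1.71  0.    1.   -0.64]
(528.3, -182.2) [-0.53  0.43  1.71 -0.    1.    2.51]
(np.float64(534.125), np.float64(-258.61)) [-0.64  0.48  1.62  0.    1.04 -0.74]
(np.float64(534.125), np.float64(-258.61)) [-0.64  0.48  1.62 -0.    1.04  2.4 ]
(np.float64(494.79499999999996), np.float64(119.338)) [ 0.02  0.35  1.84 -0.    0.95 -0.09]
(np.float64(494.79499999999996), np.float64(119.338)) [ 0.02  0.35  1.84 -0.    0.95  3.05]
True [508.49675401   6.14268332  53.19895833] [-1.79002757  0.60806147  6.83990634] 4.8333
True [517.96321459 -87.22323324  53.24272485] [-2.2295142   1.25043186  7.61623273] 6.5417
True [ 528.33489247 -181.88356529   53.23335271] [-1.39598465  1.09754174  7.26443334] 8.25
```

All three lids stopped at about 53.2 mm, so they are home. Now I push the row.

Run:
```python
from h import *
def at(y,z): return [*(G+y*U),z]
robot.move_linear(at(-352,85),ORI,speed=200)
robot.move_linear(at(-352,25),speed=120)
s=robot.move_linear(at(-200,25),speed=50,f_stop=20)
print(s,robot.current_tcp_pos(),robot.current_contact_force(),robot.current_t())
im=robot.get_image("top");a=im["img"][120:300,175:475]
b=robot.get_image("scene")["img"][120:300,160:460]
cv2.imwrite("pics/mid.png",cv2.resize(np.vstack([a,b]),None,fx=1.6,fy=1.6))
```

```text
False [ 518.62887188 -109.49036152   25.00572154] [ 0.05393093 -2.75223211 -0.68434319] 13.0
```

View pics/mid.png

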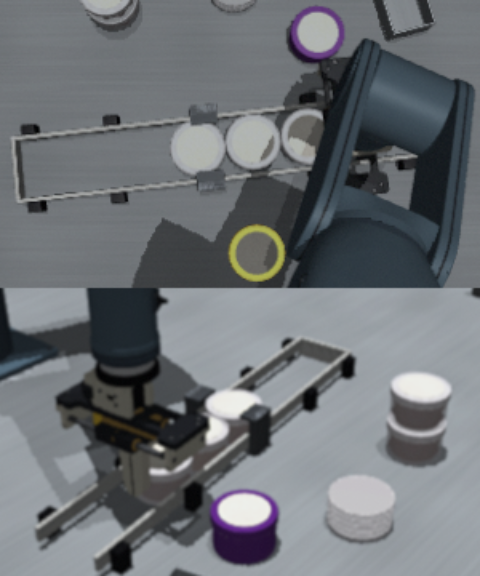

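The row has closed up and is upright, with the first lid passing under the lips. The push force is about 3 N, so I'll continue.

Run:
```python
from h import *
def at(y,z): return [*(G+y*U),z]
s=robot.move_linear(at(29,25),speed=55,f_stop=18)
print(s,robot.current_tcp_pos(),robot.current_contact_force(),robot.current_t())
if not s:
    robot.sleep(.3)
    robot.move_linear(at(20,25),speed=60)
    robot.move_linear(at(20,150),speed=150)
    robot.move_linear(at(-200,200),speed=200)
im=robot.get_image("top");a=im["img"][120:300,175:475]
b=robot.get_image("scene")["img"][120:300,200:500]
cv2.imwrite("pics/end.png",cv2.resize(np.vstack([a,b]),None,fx=1.6,fy=1.6)); print(robot.current_t())
```

```text
False [494.89665335 118.29572537  24.99507722] [-0.04885425 -2.60592765 -0.12865079] 17.4167
20.375
```

View pics/end.png

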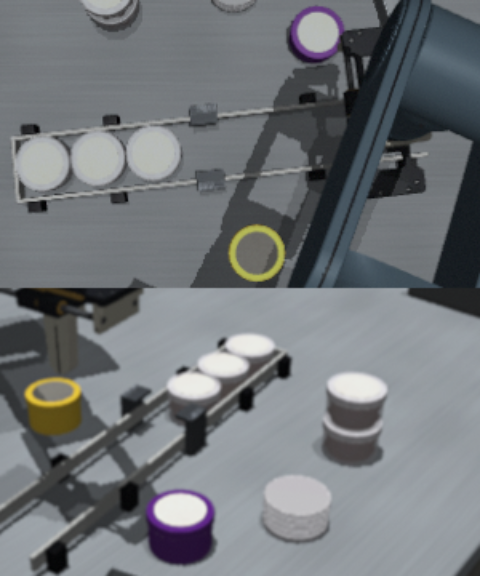

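The picture shows all three tubs past the gauge near the end stop, upright. The last lid is at crop pixel (153,153), about 77 mm beyond mid-gauge, and the arm is clear.

```bash
python3 -c "
from h import *
print(robot.hand_in())"
```

```text
the job is handed in; nothing more can be done
None
```

I pressed all three lids home, pushed the tubs through the gauge to just short of the end stop, moved the arm clear and handed the job in at about 20 s; no verdict was returned.

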